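# Start the tube heater

### The arm

A 6-joint arm with a two-finger parallel gripper is mounted at the origin on a cart in front of the work surface, level with it; the furniture and walls round the work are solid. World frame = base frame: x ahead of the robot, y to its left, z up, the work surface at z = 0. Lengths are in m, angles in rad, forces in N, time in s.
With the tool pointing down it reaches from about 0.275 to 0.75 m from the base axis. Payload 10.2 kg.
Tool frame: the origin (TCP) lies midway between the tips of the shut fingers; the grasp point (between the pads) lies 19 mm behind it (robot.grasp_offset is the distance from the TCP to the grasp point, in m); z points along the fingers, y is the line along which they close (so a half turn about z gives the same grasp; the last joint's range is limited). The gripper opens to 88 mm and grips with 3 to 60 N. Pads are 18 mm wide; open, the fingers measure 123 mm over their backs; the gripper's body (75 mm by 187 mm) begins 45 mm behind the grasp point.
Start: joints at [-1.441, 0.313, 1.498, -0, 1.331, -0.223], TCP at [0.181, -0.493, 0.239] pointing down, gripper open.
Joint ranges: [-2.94, 2.94], [-0.97, 2.17], [0.19, 2.56], [-1.23, 4.37], [0.02, 3.11], [-2.88, 2.88]. Speed limits (rad/s): [2.39, 2.39, 3.01, 3.14, 3.14, 3.14].

### API

Orientations are given as a unit quaternion [x, y, z, w].
In Python, from workcell import robot, open_jaws, close, inverse_kinematics, sensors, eyes, workorder gives the robot as it stands. Calls block until the motion is done:
- robot.move_pose(position, orientation): joint-space move of the TCP to a pose.
- robot.servo_line(position, speed=0.15, attitude=None, force_limit=None): straight line of the TCP; attitude=None keeps the orientation; speed is the mean speed in m/s. With force_limit (N) it stops when the force on the tool has changed by that much, and returns True; else False.
- robot.goto_joints(angles): joint-space move.
- open_jaws() and close(): open the fingers fully, or close them until they stop; the grip force is fixed at half the most.
- robot.wait(seconds).
- inverse_kinematics(position, orientation): joint angles nearest the present ones, or None.
- sensors.sense(): the state.
- eyes.grab_frame(name): name is "scene" or "top"; returns a dict with "color" (420x560x3 uint8, red, green, blue), "fx", "fy", "cx", "cy" (pixels), "cam_to_world" (4x4, takes a point from camera to world coordinates). Camera axes: x right, y up, looking along -z (the intrinsics and any distortion apply to the point x, -y, -z); pixel columns grow to the right and rows downward; lengths in m; the calibration is good to about 2 mm. A picture is of the moment at which its call begins. There is no depth.
A pose or a line that the arm cannot do raises robot.MotionError and nothing moves.
- workorder.job_done(): hands the job in; it is judged then, once.
The state is a dict: "t": time; "qpos": joint angles; "qvel": joint speeds; "joint_efforts": joint torques, N m; "eef_pos": TCP position; "ee_rot": TCP orientation; "contact_force": force on the tool from outside, world axes, zero at the start; "moment": the same for the moment, N m; "width": opening from 0.0 (shut) to 1.0 (fully open); "grasp_force": force on a finger pad.
Only numpy, scipy, OpenCV 4.12 (cv2) and the standard library are available. Lean on these libraries where they do the work, as an engineer would, in place of code of your own. Each camera call takes 0.05 s, during which the arm holds its last target. There are 200 camera calls.

### The job

Start the tube heater: tip the white rocker switch fully on first, then the blue rocker fully on (press the raised end with the dot, nearest you), and only then press the green button all the way down for a moment and let it come back up. Leave the red and yellow buttons unpressed and both rockers on. The job needs only presses: do not pick up or shift the tubes, their stand, the bottles or the rack.

Things in the scene. Friction and masses are not known exactly. Their poses are not given: they have to be found in the camera images.
- heater: white tube heater fixed on the bench, 170 deep (x), 340 wide (y); grey console 50 high, hood along the rear 63 is 83 high. Origin: centre of underside, x to the rear, turned up to 14 degrees. Five controls in one row, 60 apart, 20 on the robot's side of the origin: rockers in the two left places, buttons in the three right ones, any order within each group
- rocker_white_press (a point): middle of the top of the white rocker's on half (black dot, nearer the robot), 17 mm from its pivot; moves with it. Rocker white, 26 wide, 48 long along the heater's x, in a black frame 36 x 58. Off: this half slopes up toward the robot by 0.4 rad. Fully on: it lies level, 69 mm above the bench, and the other half slopes up
- rocker_white (a joint): tilt of the white rocker, rad: 0 off (on half raised), 0.4 fully on (on half pressed down to its stop, which takes 1.5 N at its end to about 5 N near the pivot). Friction only: it stays where it is left.
- rocker_blue_press (a point): middle of the top of the blue rocker's on half (black dot, nearer the robot), 17 mm from its pivot; moves with it. Rocker blue, 26 wide, 48 long along the heater's x, in a black frame 36 x 58. Off: this half slopes up toward the robot by 0.4 rad. Fully on: it lies level, 69 mm above the bench, and the other half slopes up
- rocker_blue (a joint): tilt of the blue rocker, rad: 0 off (on half raised), 0.4 fully on (on half pressed down to its stop, which takes 1.5 N at its end to about 5 N near the pivot). Friction only: it stays where it is left.
- button_green_top (a point): centre of the top of the round green button (start), 28 mm in diameter, in a black collar 44 mm in diameter; 72 mm above the bench when up, 10 mm above its collar.
- button_green (a joint): travel of the green button, m: 0 up, 0.006 fully down; a spring (1.5 N at first, 5 N fully down) brings it back up.
- button_red_top (a point): centre of the top of the round red button (stop), 28 mm in diameter, in a black collar 44 mm in diameter; 72 mm above the bench when up, 10 mm above its collar.
- button_red (a joint): travel of the red button, m: 0 up, 0.006 fully down; a spring (1.5 N at first, 5 N fully down) brings it back up.
- button_yellow_top (a point): centre of the top of the round yellow button (timer), 28 mm in diameter, in a black collar 44 mm in diameter; 72 mm above the bench when up, 10 mm above its collar.
- button_yellow (a joint): travel of the yellow button, m: 0 up, 0.006 fully down; a spring (1.5 N at first, 5 N fully down) brings it back up.
- tube_stand: loose small white tube stand, 34 x 72 x 62 mm, with three glass tubes, left of the heater; origin at the centre of its underside
- test_tube1: loose glass test tube, 16 mm thick, 128 mm long, upright in the stand; origin at its lower end
- test_tube2: loose glass test tube, 16 mm thick, 124 mm long, upright in the stand; origin at its lower end
- test_tube3: loose glass test tube, 16 mm thick, 128 mm long, upright in the stand; origin at its lower end
- bottle_e: loose translucent reagent bottle with white cap, 68 mm thick, 154 mm tall, in front to the right; origin at the centre of its underside
- bottle_b: loose reagent bottle, same size, close behind the heater; origin at the centre of its underside
- bottle_c: loose reagent bottle, same size, at the back of the bench; origin at the centre of its underside
- peg_rack: loose white rack full of capped micro-tubes, 68 x 150 x 91 mm, at the left; origin at the centre of its underside

How it is judged:
By the outcome, as a careful person would: the job done as asked, in the order asked, and still so for the second after the job is handed in, with the robot touching nothing.
It also fails if it takes over 38 s, if anything falls off the work surface, if the arm or the gripper's body presses on something with over 40 N, if the wrist force passes 120 N, or if a joint passes its speed limit or range.

## Working session

There is one attempt and no reset: what is moved stays moved. The work goes in short steps, each a Python script; the robot and the scene stay as the last script left them, time stands still between calls to the robot, and variables do not carry over. Pictures are saved under pics/ and viewed, at most 10 in all, crops included, and the job is handed in when it is done.

```bash
mkdir -p pics; python3 - <<'E'
from workcell import robot,eyes,sensors
import cv2,numpy as np,pickle
for n in("top","scene"):
    f=eyes.grab_frame(n); pickle.dump(f,open(n+".pkl","wb"))
    cv2.imwrite(f"pics/{n}.png",f["color"][:,:,::-1])
    print(n,{k:(np.round(v,3).tolist() if k!='color' else 0) for k,v in f.items()})
s=sensors.sense();print(s["t"],s["ee_rot"],s["width"])
E
```

```text
top {'color': 0, 'fx': 422.582, 'fy': 422.582, 'cx': 278.907, 'cy': 206.014, 'cam_to_world': [[0.001, 0.992, -0.126, 0.439], [-1.0, -0.0, -0.009, 0.042], [-0.009, 0.126, 0.992, 1.313], [0.0, 0.0, 0.0, 1.0]]}
scene {'color': 0, 'fx': 467.915, 'fy': 467.915, 'cx': 283.793, 'cy': 210.826, 'cam_to_world': [[-0.722, 0.488, -0.491, -0.277], [-0.692, -0.5, 0.521, 0.985], [0.008, 0.716, 0.698, 1.344], [0.0, 0.0, 0.0, 1.0]]}
0.1 [ 9.84479430e-01  1.75499089e-01  2.60927751e-05 -5.66634312e-04] 1.0018496165811077
```

View pics/top.png

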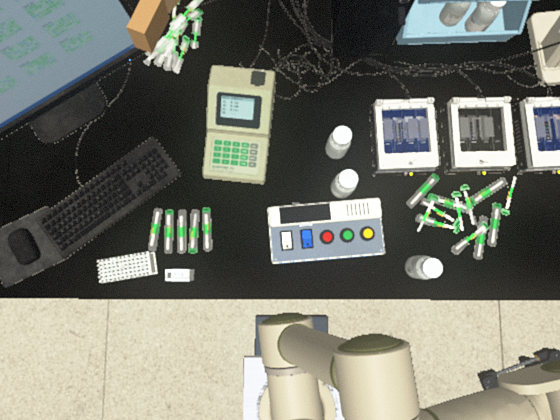

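View pics/scene.png

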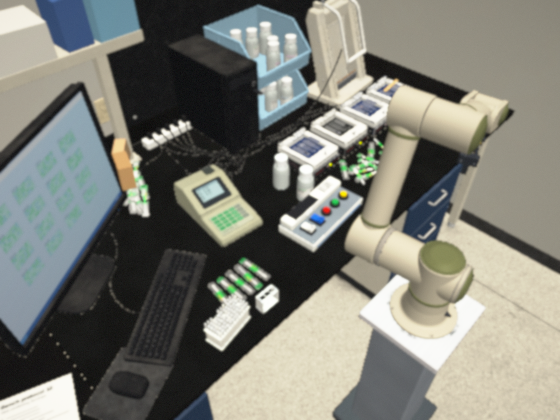

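The top view shows the row left to right: white rocker (287,240), blue rocker (307,238), red (327,237), green (347,235) and yellow (368,233). A bottle stands at about (425,267), in front to the right.

```bash
cat > h.py <<'E'
import cv2,numpy as np
def ray(f,uv,z):
    T=np.array(f["cam_to_world"]); d=T[:3,:3]@[(uv[0]-f["cx"])/f["fx"],-(uv[1]-f["cy"])/f["fy"],-1]
    return T[:3,3]+d*(z-T[2,3])/d[2]
def proj(f,p):
    T=np.array(f["cam_to_world"]); c=T[:3,:3].T@(np.array(p)-T[:3,3])
    return np.array([f["cx"]-f["fx"]*c[0]/c[2], f["cy"]+f["fy"]*c[1]/c[2]])
R={"red":[((0,120,90),(8,255,255)),((172,120,90),(180,255,255))],"green":[((45,100,60),(85,255,255))],"yellow":[((22,120,120),(34,255,255))],"blue":[((100,150,90),(125,255,255))],"white":[((0,0,200),(180,50,255))]}
def find(f,name,guess,r=11):
    h=cv2.cvtColor(f["color"],cv2.COLOR_RGB2HSV)
    m=sum(cv2.inRange(h,a,b) for a,b in R[name]); k=np.zeros_like(m); cv2.circle(k,tuple(int(round(v)) for v in guess),r,255,-1); m&=k
    n,l,s,c=cv2.connectedComponentsWithStats(m); i=1+np.argmax(s[1:,4]); return c[i],s[i]
E
python3 - <<'E'
from h import *
import pickle
G={"top":dict(white=(287,240),blue=(307,238),red=(327,237),green=(347,235),yellow=(368,233)),
"scene":dict(white=(308,227),blue=(318,218),red=(327,211),green=(335,203),yellow=(344,195))}
for v in G:
    f=pickle.load(open(v+".pkl","rb")); im=cv2.resize(f["color"],None,fx=6,fy=6,interpolation=cv2.INTER_CUBIC)
    P={}
    for n,g in G[v].items():
        try: c,s=find(f,n,g,11 if v=="top" else 6)
        except ValueError: print(v,n,"none"); continue
        P[n]=ray(f,c,.071 if n not in("white","blue") else .071); print(v,n,c.round(1),s,P[n].round(4))
    b=[P[n] for n in("red","green","yellow")]; d=b[2]-b[0]; print("yaw",np.degrees(np.arctan2(d[0],-d[1])),"len",np.linalg.norm(d))
f=pickle.load(open("top.pkl","rb")); cv2.imwrite("pics/crop.png",cv2.resize(f["color"][190:275,262:392,::-1],None,fx=6,fy=6,interpolation=cv2.INTER_CUBIC))
E
```

```text
top white [286.3 239.8] [282 232  10  17 149] [0.497  0.0318 0.071 ]
top blue [306.6 238.1] [302 230  11  18 156] [ 0.5019 -0.0279  0.071 ]
top red [327.  236.5] [322 232  11  10  82] [ 0.5066 -0.0877  0.071 ]
top green [347.3 234.6] [343 230  10  10  82] [ 0.5122 -0.1473  0.071 ]
top yellow [367.6 232.8] [363 228  10  10  82] [ 0.5175 -0.2067  0.071 ]
yaw 5.262614041304901 len 0.1195585543957226
scene white [308.1 226.2] [302 222  13  10  77] [0.4956 0.0318 0.071 ]
scene blue [317.7 218.8] [312 214  12  10  72] [ 0.4956 -0.0233  0.071 ]
scene red [326. 210.] [323 207   7   7  43] [ 0.504  -0.0826  0.071 ]
scene green [334.5 202. ] [331 199   8   7  44] [ 0.5092 -0.1413  0.071 ]
scene yellow [343.  193.9] [340 191   7   7  38] [ 0.5149 -0.2026  0.071 ]
yaw 5.215343919734018 len 0.12046117990870375
```

View pics/crop.png

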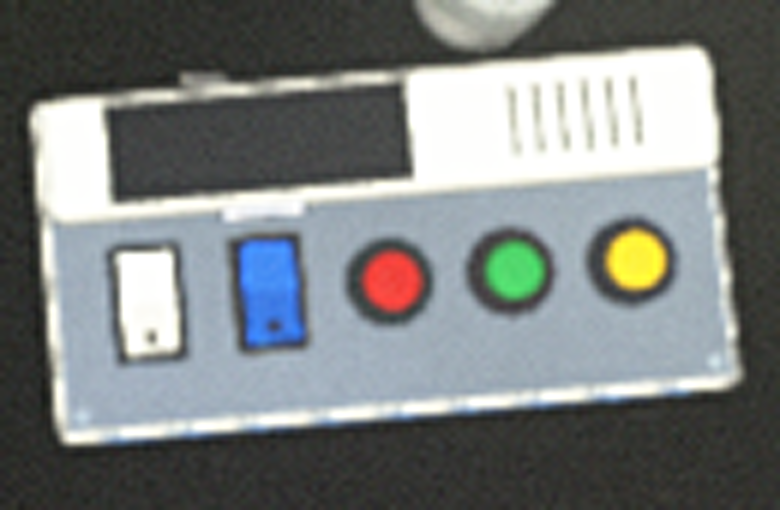

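The crop confirms the order white, blue, red, green, yellow, with the dots at the near end of each rocker. I have the pose, so I'll press the white rocker.

```bash
cat >> h.py <<'E'
from scipy.spatial.transform import Rotation as Ro
th=np.radians(5.23); hx=np.array([np.cos(th),np.sin(th),0]); hy=np.array([-hx[1],hx[0],0])
red=np.array([.5057,-.0857,0])
C={n:red+k*.06*hy for n,k in dict(white=2,blue=1,red=0,green=-1,yellow=-2).items()}
Q=[Ro.from_matrix(np.c_[-s*hx,s*hy,[0,0,-1]]).as_quat() if s>0 else Ro.from_matrix(np.c_[hx,-hy,[0,0,-1]]).as_quat() for s in(1,-1)]
def at(n,dx,z): p=C[n]+dx*hx; p[2]=z; return p
E
python3 - <<'E'
from h import *
from workcell import *
close()
js=[(inverse_kinematics(at("white",-.02,.2),q),q) for q in Q]
print([None if j is None else np.round(j,2) for j,_ in js])
j,q=min((x for x in js if x[0] is not None),key=lambda x:abs(x[0][5])); np.save("q.npy",q)
robot.goto_joints(j)
robot.servo_line(at("white",-.02,.095))
hit=robot.servo_line(at("white",-.02,.062),speed=.03,force_limit=12)
s=sensors.sense(); print(hit,s["t"],s["eef_pos"],s["contact_force"],s["width"])
robot.servo_line(at("white",-.02,.13))
s=sensors.sense(); print(s["t"],s["eef_pos"])
f=eyes.grab_frame("scene"); c=proj(f,at("white",0,.07)).astype(int)
cv2.imwrite("pics/w.png",cv2.resize(f["color"][c[1]-45:c[1]+35,c[0]-40:c[0]+60,::-1],None,fx=6,fy=6,interpolation=cv2.INTER_CUBIC))
E
```

```text
[array([-0.18,  0.24,  1.7 , -0.  ,  1.2 , -1.84]), array([-0.18,  0.24,  1.7 , -0.  ,  1.2 ,  1.3 ])]
True 5.2333 [0.47462506 0.03200574 0.06930164] [-3.79389212  0.72708924  8.30018274] 0.008706497817426414
5.7917 [0.47449544 0.03204101 0.12914341]
```

View pics/w.png

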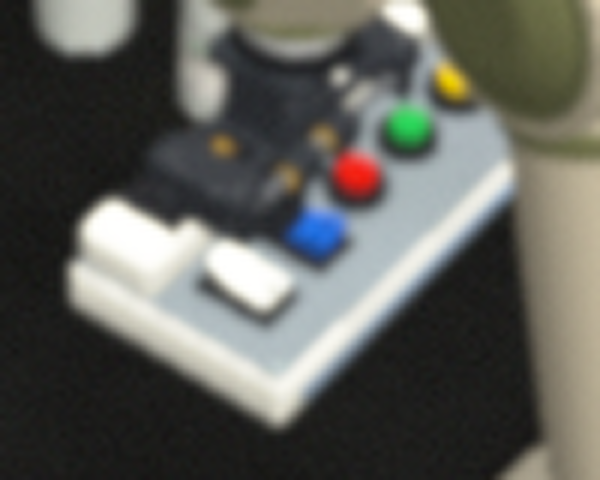

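The white rocker stopped at 69.3 mm, so it is down on its stop. The image also shows its near half level. I'll seat it once more a little more firmly, then do the blue one.

```bash
python3 - <<'E'
from h import *
from workcell import *
q=np.load("q.npy")
for n in("white","blue"):
    robot.servo_line(at(n,-.02,.13)); robot.servo_line(at(n,-.02,.09))
    hit=robot.servo_line(at(n,-.02,.060),speed=.03,force_limit=22)
    s=sensors.sense(); print(n,hit,s["t"],s["eef_pos"],s["contact_force"])
    robot.servo_line(at(n,-.02,.13))
robot.servo_line(at("green",0,.15),speed=.2)
s=sensors.sense(); print(s["t"],s["eef_pos"],s["contact_force"])
f=eyes.grab_frame("scene"); c=proj(f,at("blue",0,.07)).astype(int)
g=eyes.grab_frame("top"); d=proj(g,at("blue",0,.07)).astype(int)
a=[cv2.resize(k["color"][c[1]-40:c[1]+40,c[0]-50:c[0]+50,::-1],(500,400),interpolation=cv2.INTER_CUBIC) for k,c in((f,c),)]
a+=[cv2.resize(g["color"][d[1]-25:d[1]+25,d[0]-40:d[0]+15,::-1],(300,273),interpolation=cv2.INTER_CUBIC)]
a[1]=cv2.copyMakeBorder(a[1],0,127,0,0,cv2.BORDER_CONSTANT)
cv2.imwrite("pics/b.png",np.hstack(a))
E
```

```text
white True 7.225 [0.47486097 0.03197436 0.06923674] [-4.18440915 -0.58919903 13.27624289]
blue True 9.4667 [ 0.4802019  -0.02780431  0.06923801] [-4.89635601  0.79417328 12.41451896]
10.7917 [ 0.51071026 -0.14459148  0.14930964] [ 0.43965744  0.20316871 -0.38845843]
```

View pics/b.png

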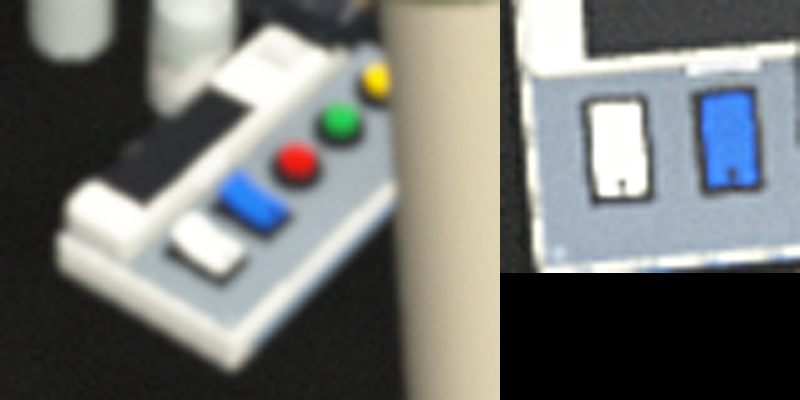

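Both rockers are hard against their stops at 69.2 mm, and both images show the near halves down with the far halves raised. Next is the green button.

```bash
python3 - <<'E'
from h import *
from workcell import *
robot.servo_line(at("green",0,.085))
hit=robot.servo_line(at("green",0,.061),speed=.025,force_limit=22)
robot.wait(.3)
s=sensors.sense(); print(hit,s["t"],s["eef_pos"],s["contact_force"])
robot.servo_line(at("green",0,.10),speed=.06)
robot.servo_line(at("green",0,.25),speed=.2); robot.wait(.3)
s=sensors.sense(); print(s["t"],s["eef_pos"],s["contact_force"])
f=eyes.grab_frame("scene"); c=proj(f,at("red",0,.07)).astype(int)
cv2.imwrite("pics/g.png",cv2.resize(f["color"][c[1]-50:c[1]+50,c[0]-60:c[0]+60,::-1],(720,600),interpolation=cv2.INTER_CUBIC))
E
```

```text
True 12.525 [ 0.51126598 -0.14548246  0.06636588] [-3.77437272  1.39400276 10.06662076]
14.45 [ 0.51105872 -0.14539973  0.24946576] [ 0.16615964 -0.2515421   0.80846235]
```

View pics/g.png

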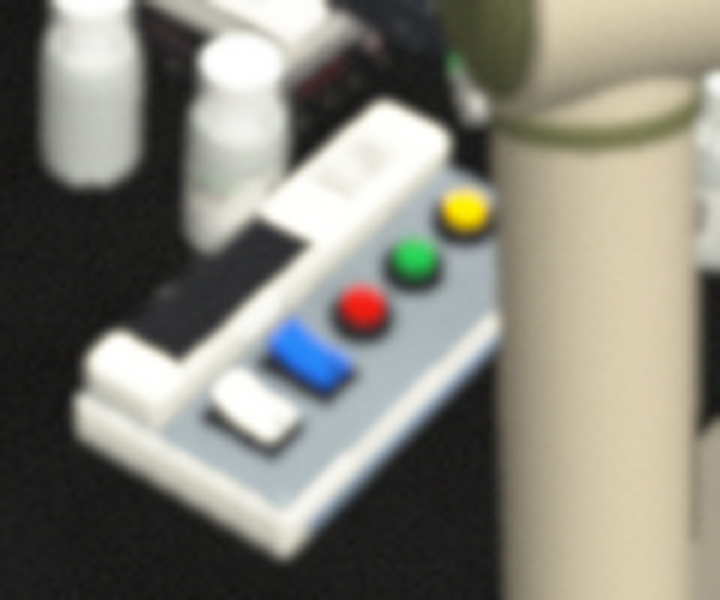

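Green went to 66.4 mm, against 66 mm fully down. The reading was over 10 N where the spring gives at most 5 N, so it was on its stop. The image shows it back up and both rockers still on.

```bash
python3 -c "
from workcell import workorder
print(workorder.job_done())"
```

```text
the job is handed in; nothing more can be done
None
```

The job is handed in: I tipped the white rocker fully on, then the blue, then pressed the green button to its stop and let it come back up. The red and yellow buttons were never pressed, nothing else was moved, and it took about 14.5 s.

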